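# Turn the sample tile over on its stand with the spatula

## Task

Pick up the spatula and use it to turn the sample tile over: lift the side of the tile that overhangs the low step of the stand and flip it over the edge of the high step, so that it ends lying flat, upside down, on the stand's high step. Do not touch the tile with the gripper or arm. Then put the spatula back down on the table, standing on its blade and foot as it was, clear of the tile, and let go.

Things in the scene. Friction and masses are not known exactly. Their poses are not given: they have to be found in the camera images.
- spatula: Offset spatula on the table. Origin: at table level under the grip place; x to blade, z up. Black bar handle x -70..45 mm, 14 wide (y), 22 high, centred at z 45. Neck: 6 mm rod sloping down to the blade from x 60 to 95. Steel blade x 90..180, y -30..30, z 0..2.5. Foot: wire leg at x -60, cross bar 50 wide at z 0..6. It stands on blade and foot. 0.17 kg, balance point x about 22 mm.
- tile: Ceramic sample tile 80 (x) by 90 (y) by 8 mm, about 0.12 kg, white glaze on top (+z), bare clay below. Origin: its centre. It starts on the stand's low step, square to it, its +y edge within 2 mm of the riser of the high step; its -y side overhangs the low step by about 35 mm, 24 mm above the table.
- stand: Fixed aluminium stand with two steps. Origin: at table level, mid-width, in the plane of the riser between the steps; y points from low to high step, x along the riser, roughly away from the robot. Low step: y -55..0 mm, 100 wide (x), top at z 24. High step: y 0..130, 110 wide, top at z 34; a stop at its far end (y 130..136) is 10 higher. Open table on the -y and -x sides.
Mind the look-alikes: they are no part of the job. There is more than one size of the stand; the job needs the largest.

How it is judged:
On the way:
1. the spatula, touching the tile, has tilted it by more than 20 degrees (contact force between spatula and tile above 0.02 N and angle between tile's own z axis and vertical above 0.35 rad), for 0.02 s.
At the end, for the whole second after the job is handed in: The tile lies at rest upside down (within 10 degrees of level) on the stand's high step, its centre over the step; the spatula stands at rest on the table on its blade and foot (within 11 degrees of upright), not touching the tile (angle between tile's own z axis and vertical above 2.96 rad and z of tile in the frame of stand between 0.033 and 0.044 m and x of tile in the frame of stand between -0.045 and 0.045 m and y of tile in the frame of stand between 0.005 and 0.115 m and linear speed of each of tile, spatula below 0.02 m/s and angle between spatula's own z axis and vertical below 0.2 rad and height (world z) of spatula below 0.015 m and contact force between spatula and tile below 0.02 N).
It fails at once if the gripper or arm touches the tile (contact force between any of the fingers, the arm and tile above 0.1 N).
It also fails if it takes over 50 s, if anything falls off the work surface, if the arm or the gripper's body presses on something with over 40 N, if the wrist force passes 120 N, or if a joint passes its speed limit or range.

## Robot

A 6-joint arm with a two-finger parallel gripper is mounted at the origin on the work surface. World frame = base frame: x ahead of the robot, y to its left, z up, the work surface at z = 0. Lengths are in m, angles in rad, forces in N, time in s.
With the tool pointing down it reaches from about 0.3 to 0.775 m from the base axis. Payload 14.6 kg.
Tool frame: the origin (TCP) lies on the centre line of the jaws, within the pads' length; the fingertips stand 19 mm ahead of it and the grasp point (between the pads) is the TCP; y points along the fingers, x is the direction in which the jaws open and shut, and the axes are right-handed (so a half turn about y gives the same grasp; the last joint's range is limited). The gripper opens to 94 mm and grips with 3 to 60 N. Pads are 16 mm wide; open, the fingers measure 119 mm over their backs; the gripper's body (75 mm by 177 mm) begins 78 mm behind the grasp point.
Start: joints at [-1.414, 0.3, 1.521, -0, 1.321, -0.067], TCP at [0.122, -0.536, 0.224] pointing down, gripper open.
Joint ranges: [-3.03, 3.03], [-0.79, 2.21], [0.23, 2.52], [-1.04, 4.18], [0, 3.07], [-2.55, 2.55]. Speed limits (rad/s): [2.22, 2.22, 2.57, 3.14, 3.14, 3.14].

## Interface

Orientations are given as [roll, pitch, yaw] about the fixed x, y, z axes, in that order (R = Rz(yaw) Ry(pitch) Rx(roll)).
In Python, from station import ctrl, optics gives the robot as it stands.
- The arm moves only by the tool jog_arm, never from a script. Its argument "targets" is a list of rows, each a list of 3 entries, a list of its own where there are three numbers: the finger opening in cm, from 0 to 9.4, then the shift along the tool's x, y, z in cm, then the turn about the tool's y in rad. A call has 1 to 10 rows; each row is the pose to reach, as a shift and turn from the pose commanded when the call began, along the tool's axes at that moment; what a row does not reach only later rows make up. A row lasts 1/10 s, in which the tool goes at most 50 mm and 8.59 degrees, less where a joint would pass 70% of its speed; a pose out of reach is approached as far as the arm can. A call with a gripper value outside its range is refused whole. The fingers move at their own pace and stop on an object; "grip_force" is the grip in N (left out, the last holds). Time passes only in rows, so rows that repeat a pose let the fingers close. It gives the time, the measured TCP pose, the force and the opening at its end, in the units of the state.
- ctrl.get_obs(): the state, without advancing time (a new reading comes with each control period).
- optics.camera(name): name is "side" or "top" or "wrist"; returns a dict with "img" (420x560x3 uint8, red, green, blue), "range_z" (420x560 float32, m along the optical axis (not along the pixel's ray), 0 where there is no reading), "camera_matrix" (3x3 intrinsics, pixels), "world_to_cam" (4x4, takes a point from world to camera coordinates); the wrist camera has in their place "mount" (4x4, takes a point from camera to tool coordinates, whose origin is the TCP and whose axes are the tool frame's). Camera axes: x right, y up, looking along -z (the intrinsics and any distortion apply to the point x, -y, -z); pixel columns grow to the right and rows downward; lengths in m; the calibration is good to about 2 mm. A picture is of the moment at which its call begins: read the wrist's pose just before it.
- ctrl.hand_in(): hands the job in, once; it reports no verdict.
The state is a dict: "time_s": time; "qpos": joint angles; "joint_vel": joint speeds; "tau": joint torques, N m; "ee_pos": TCP position; "eef_rot": TCP orientation; "force": force on the tool from outside, world axes, zero at the start; "moment": the same for the moment, N m; "grip_width": finger opening in m.
Only numpy, scipy, OpenCV 4.12 (cv2) and the standard library are available. Lean on these libraries where they do the work, as an engineer would, in place of code of your own. Each camera call takes 0.05 s, during which the arm holds its last target. There are 200 camera calls.

## Working session

There is one attempt and no reset: what is moved stays moved. The work goes in short steps, Python scripts to look and compute and a tool call to move; the robot and the scene stay as the last step left them, time stands still between calls to the robot, and variables do not carry over. Pictures are saved under pics/ and viewed, about 8 in all and at most 12, crops included, and the job is handed in when it is done.

Besides the shell and the picture viewer there is one more tool, called after ">>>" as a command line: name --argument value ..., lists and objects as JSON in quotes. jog_arm: Moves the arm, as the interface text tells. Its arguments: {"type":"object","properties":{"targets":{"type":"array","items":{"type":"array"}},"grip_force":{"type":"number"}},"required":["targets"]}

```bash
mkdir -p pics; ls; cat > h.py <<'E'
import numpy as np, cv2
from station import ctrl, optics
from scipy.spatial.transform import Rotation as R
def tcp():
    o=ctrl.get_obs(); T=np.eye(4); T[:3,:3]=R.from_euler('xyz',o['eef_rot']).as_matrix(); T[:3,3]=o['ee_pos']; return T
def shot(name):
    T=tcp(); c=optics.camera(name)
    c['c2w']=np.linalg.inv(c['world_to_cam']) if 'world_to_cam' in c else T@c['mount']
    return c
def cloud(c):
    K=c['camera_matrix']; d=c['range_z']; v,u=np.mgrid[:d.shape[0],:d.shape[1]]
    P=np.stack([(u-K[0,2])/K[0,0]*d,-(v-K[1,2])/K[1,1]*d,-d],-1)
    W=P@c['c2w'][:3,:3].T+c['c2w'][:3,3]; W[d==0]=np.nan; return W
def save(name,img,s=1): cv2.imwrite('pics/'+name+'.png',cv2.resize(img[...,::-1],None,fx=s,fy=s))
E
python3 - <<'E'
from h import *
print(ctrl.get_obs())
a=[shot(n) for n in('top','side')]
for n,c in zip(('top','side'),a):
    np.savez(n,W=cloud(c),**c); print(n,{k:c[k] for k in c if k not in('img','range_z')}, (c['range_z']==0).mean())
save('top',a[0]['img'],1.4);save('side',a[1]['img'],1.4)
E
```

```text
pics
{'time_s': 0.0, 'qpos': array([-1.41361738e+00,  3.00467604e-01,  1.52159470e+00,  1.58386510e-05,
        1.32070179e+00, -6.65749928e-02]), 'joint_vel': array([ 2.70589440e-05, -1.83411866e-04,  4.51758442e-04,  6.95054788e-04,
       -9.37887747e-04,  1.16382862e-03]), 'tau': array([-6.63522642e-04, -5.31802976e+01, -3.52734804e+01,  7.07993726e-02,
        2.44285958e-02, -4.75404659e-05]), 'ee_pos': array([ 0.12201594, -0.53604163,  0.22388248]), 'eef_rot': array([-1.57070309e+00,  1.16782328e-03, -1.34704626e+00]), 'force': array([-1.40841198, -0.16534163, -0.02085414]), 'moment': array([-0.04119037,  0.02061317,  0.0052201 ]), 'grip_width': 0.09398990200262174}
top {'camera_matrix': array([[389.13740855,   0.        , 285.49652513],
       [  0.        , 389.13740855, 206.58450403],
       [  0.        ,   0.        ,   1.        ]]), 'world_to_cam': array([[-0.0228819 , -0.99958906,  0.01726664, -0.05004369],
       [ 0.99825525, -0.0219042 ,  0.054833  , -0.58669225],
       [-0.05443226,  0.01849119,  0.99834624, -0.8402168 ],
       [ 0.        ,  0.        ,  0.     
[... 308 characters left out ...]
_matrix': array([[379.49206142,   0.        , 275.72932821],
       [  0.        , 379.49206142, 212.01573858],
       [  0.        ,   0.        ,   1.        ]]), 'world_to_cam': array([[-0.99701641, -0.07525372,  0.0171801 ,  0.59513709],
       [ 0.06953339, -0.77895163,  0.62321703, -0.1161354 ],
       [-0.03351693,  0.6225522 ,  0.7818602 , -0.83802268],
       [ 0.        ,  0.        ,  0.        ,  1.        ]]), 'c2w': array([[-0.99701641,  0.06953339, -0.03351693,  0.57334878],
       [-0.07525372, -0.77895163,  0.6225522 ,  0.47603528],
       [ 0.0171801 ,  0.62321703,  0.7818602 ,  0.71736963],
       [ 0.        ,  0.        ,  0.        ,  1.        ]])} 0.003979591836734694
```

View pics/top.png

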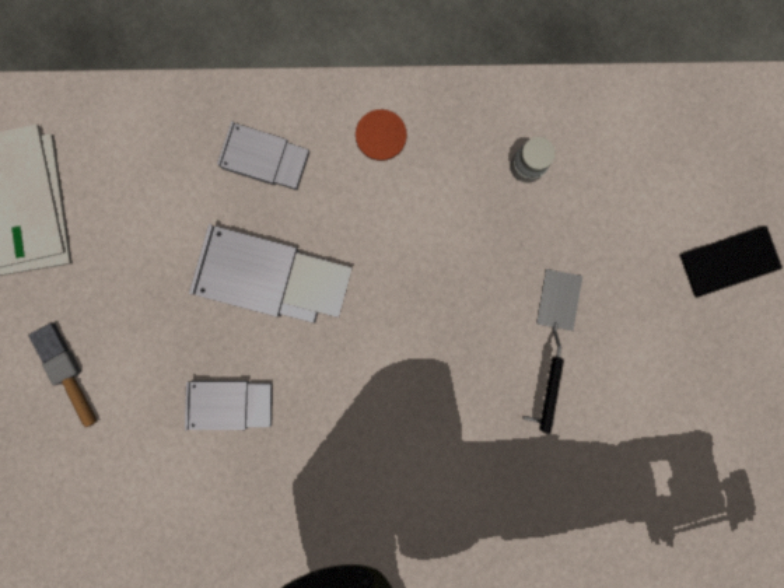

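View pics/side.png

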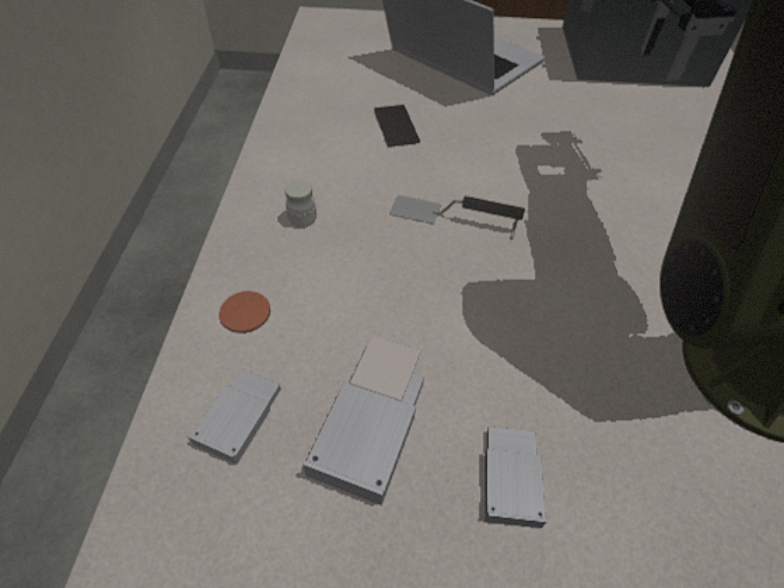

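Top image (1.4x): three two-step stands, at (250,155) small, (272,272) largest and with the white tile at (318,283), and (230,405) small. The one at (272,272) is the job's stand. There are two tools: the offset spatula with black handle at (555,350), and a wooden-handled scraper at (62,375), a look-alike with no foot or offset. I'll measure both and confirm in a crop.

```bash
cat > meas.py <<'E'
from h import *
def rect(P):  # min area rect of xy points (mm)
    r=cv2.minAreaRect((P[:,:2]*1000).astype(np.float32)); return np.round(r[0],1),np.round(r[1],1),round(r[2],2),np.round(cv2.boxPoints(r),1).tolist()
def box(W,u0,u1,v0,v1):
    m=np.zeros(W.shape[:2],bool); m[v0:v1,u0:u1]=1; return m
def big(m):
    n,l,s,_=cv2.connectedComponentsWithStats(m.astype(np.uint8)); return l==1+np.argmax(s[1:,4])
E
python3 - <<'E'
from meas import *
d=np.load('top.npz'); W=d['W']; img=d['img']; z=W[...,2]
b=box(W,130,260,150,240)
print('table z',np.nanmedian(z[250:290,60:120]), np.nanmedian(z[150:200,300:360]))
h=z[b]; print('hist',np.histogram(h[np.isfinite(h)],bins=np.arange(0,.06,.004)))
st=big(b&(z>.012)); print('all',rect(W[st]))
hsv=cv2.cvtColor(img,cv2.COLOR_RGB2HSV); print('tile px',img[200,228],'step',img[190,170],img[224,212])
til=big(b&(z>.02)&(img[...,0].astype(int)-img[...,2]>6)); print('tile',rect(W[til]),np.nanmedian(z[til]))
hi=big(b&(z>.02)&(img[...,0].astype(int)-img[...,2]<=3)); print('hi',rect(W[hi]))
b=box(W,365,425,185,315)
hd=big(b&(z>.03)&(img.max(-1)<60)); print('handle',rect(W[hd]),np.nanmedian(z[hd]))
g=img.astype(int); print('blade px',img[215,400],'table',img[215,370])
bl=big(b&(g[...,0]-g[...,2]<8)&(img.max(-1)>70)&box(W,375,425,185,240)); print('blade',rect(W[bl]),np.nanmedian(z[bl]))
v=img.copy(); 
for m,c in((til,(255,0,0)),(hi,(0,0,255)),(hd,(0,255,0)),(bl,(255,0,255))):
    cs,_=cv2.findContours(m.astype(np.uint8),0,2); cv2.drawContours(v,cs,-1,c,1)
save('crop',v[150:320,130:430],2.6)
E
```

```text
table z 0.0004281727153485626 -4.5755342540254595e-05
hist (array([3597,   34,    2,    3,    4,  100,  153,  931, 3388,  378,   77,
         93,    1,    0]), array([0.   , 0.004, 0.008, 0.012, 0.016, 0.02 , 0.024, 0.028, 0.032,
       0.036, 0.04 , 0.044, 0.048, 0.052, 0.056]))
all (array([606.5, 133.2]), array([228.1, 109.9]), 73.81, [[521.9000244140625, 39.0], [627.5, 8.399999618530273], [691.0999755859375, 227.39999389648438], [585.5, 258.0]])
tile px [169 169 160] step [149 146 146] [165 164 167]
tile (array([596.1,  65.6]), array([91.9, 81.5]), 73.58, [[544.0, 33.0], [622.2000122070312, 10.0], [648.0999755859375, 98.0999984741211], [570.0, 121.19999694824219]]) 0.03210087097533759
hi (array([611.4, 148.7]), array([191. , 107.7]), 73.62, [[532.7999877929688, 72.30000305175781], [636.2000122070312, 41.900001525878906], [690.0999755859375, 225.10000610351562], [586.7000122070312, 255.5]])
handle (array([ 420.8, -286.1]), array([ 13.7, 113.8]), 77.74, [[363.70001220703125, -280.70001220703125], [474.8999938964844, -304.79998779296875], [477.79998779296875, -291.5], [366.6000061035156, -267.29998779296875]]) 0.05484280746020753
blade px [118 117 114] table [162 149 139]
blade (array([ 561.3, -318.1]), array([54.8, 95.1]), 75.77, [[508.5, -333.0], [600.5999755859375, -356.29998779296875], [614.0999755859375, -303.20001220703125], [522.0, -279.79998779296875]]) 0.002290868207695973
```

View pics/crop.png

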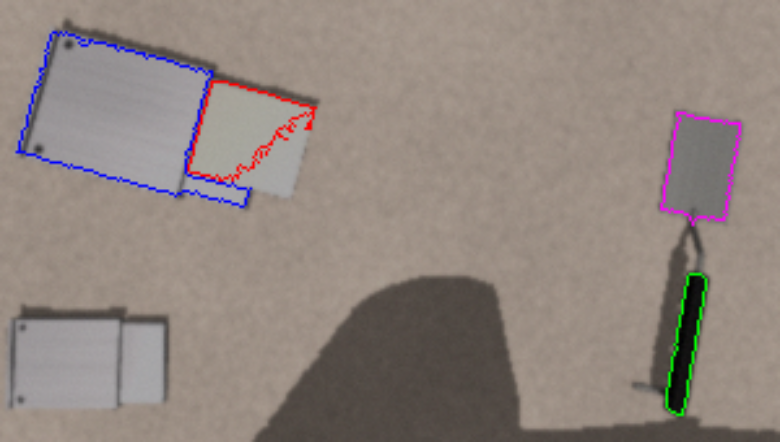

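The crop confirms it: the outlined large stand (228 mm long including overhang) carries the tile, and the black-handled spatula measures as described. Stand y-axis is at about 73.7° and the spatula x-axis at about -12.6°. Going above the handle.

>>> jog_arm --targets '[[9.4, [-16.35, 8, 37.6], 0.443], [9.4, [-16.35, 8, 37.6], 0.443], [9.4, [-16.35, 8, 37.6], 0.443], [9.4, [-16.35, 8, 37.6], 0.443], [9.4, [-16.35, 8, 37.6], 0.443], [9.4, [-16.35, 8, 37.6], 0.443], [9.4, [-16.35, 8, 37.6], 0.443], [9.4, [-16.35, 8, 37.6], 0.443], [9.4, [-16.35, 8, 37.6], 0.443], [9.4, [-16.35, 8, 37.6], 0.443]]' --grip_force 60

```text
time_s: 1.1
ee_pos: [0.4542, -0.2909, 0.1432]
eef_rot: [-1.572, 0.001, -1.786]
force: [-0.6, -0.5, 1.0]
grip_width: 0.0938
```

```bash
python3 - <<'E'
from meas import *
T=tcp(); c=shot('wrist'); W=cloud(c); z=W[...,2]; img=c['img']
print(T.round(4))
hd=(z>.03)&(z<.08)&(img.max(-1)<70)
if hd.sum()>50:
    hd=big(hd); P=W[hd]; r=rect(P); print(r, np.nanmedian(P[:,2]))
    L=(np.c_[P,np.ones(len(P))]@np.linalg.inv(T).T)[:,[0,2]]*1000
    print('tool frame xz',cv2.minAreaRect(L.astype(np.float32)), L.min(0),L.max(0), L[L[:,1]<0].mean(0),L[L[:,1]>10].mean(0))
save('wrist',img)
E
```

```text
[[-0.2138 -0.0013  0.9769  0.4542]
 [-0.9769  0.0014 -0.2138 -0.2909]
 [-0.0011 -1.     -0.0016  0.1432]
 [ 0.      0.      0.      1.    ]]
(array([ 420.3, -288.3]), array([13.3, 96.5]), 77.63, [[371.79998779296875, -284.3999938964844], [466.0, -305.1000061035156], [468.8999938964844, -292.1000061035156], [374.70001220703125, -271.5]]) 0.05563331884843781
tool frame xz ((4.776618480682373, -33.4749870300293), (96.45475006103516, 13.271519660949707), 89.97611236572266) [ -1.86191609 -81.70500019] [11.4128322  14.75482643] [  4.63494799 -38.63761463] [ 1.5661352  11.87052523]
```

View pics/wrist.png

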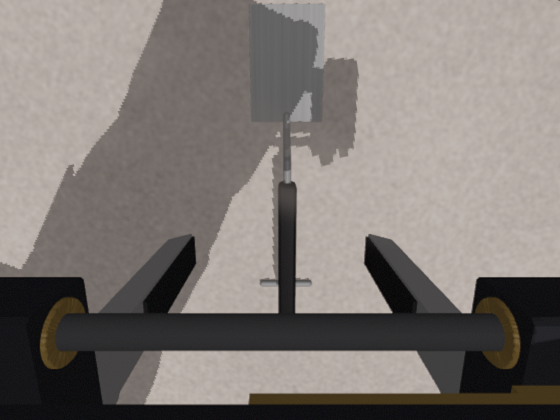

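Wrist view: the handle at (287,250) lies between the open fingers and parallel to them, about 5 mm off centre, with the blade at (287,65). Descending and gripping.

>>> jog_arm --targets '[[9.4, [0.5, 3, -0.4], 0], [9.4, [0.5, 6, -0.4], 0], [9.4, [0.5, 9, -0.4], 0], [9.4, [0.5, 9.8, -0.4], 0], [9.4, [0.5, 9.8, -0.4], 0], [0, [0.5, 9.8, -0.4], 0], [0, [0.5, 9.8, -0.4], 0], [0, [0.5, 9.8, -0.4], 0], [0, [0.5, 9.8, -0.4], 0], [0, [0.5, 9.8, -0.4], 0]]' --grip_force 60

```text
time_s: 2.15
ee_pos: [0.4475, -0.2975, 0.0468]
eef_rot: [-1.57, -0.0, -1.79]
force: [-0.6, -0.2, 1.0]
grip_width: 0.0577
```

>>> jog_arm --targets '[[0, [0, 0, 0], 0], [0, [0, 0, 0], 0], [0, [0, 0, 0], 0]]'

```text
time_s: 2.45
ee_pos: [0.4474, -0.2974, 0.0464]
eef_rot: [-1.571, 0.0, -1.79]
force: [0.1, -0.3, -0.9]
grip_width: 0.0336
```

>>> jog_arm --targets '[[0, [0, 0, 0], 0], [0, [0, 0, 0], 0], [0, [0, 0, 0], 0], [0, [0, 0, 0], 0], [0, [0, 0, 0], 0]]'

```text
time_s: 2.95
ee_pos: [0.4474, -0.2974, 0.0464]
eef_rot: [-1.571, 0.0, -1.79]
force: [0.1, 0.3, -0.2]
grip_width: 0.0138
```

>>> jog_arm --targets '[[0, [0, -1, 0], 0], [0, [0, -2, 0], 0], [0, [0, -3.5, 0], 0], [0, [-1, -5, 0.3], -0.08], [0, [-2.5, -6, 0.8], -0.18], [0, [-4, -6, 1.3], -0.28], [0, [-5.5, -6, 1.8], -0.38], [0, [-7, -6, 2.3], -0.48], [0, [-8.5, -6, 2.8], -0.58], [0, [-9.5, -6, 3.2], -0.68]]'

```text
time_s: 3.95
ee_pos: [0.4998, -0.2109, 0.1075]
eef_rot: [-1.57, -0.001, -1.105]
force: [-0.4, 0.4, -1.8]
grip_width: 0.0136
```

>>> jog_arm --targets '[[0, [-0.5, 0, 0.7], -0.1], [0, [-1, 0, 1.4], -0.2], [0, [-1.5, 0, 2.1], -0.3], [0, [-2, 0, 2.8], -0.4], [0, [-2.5, 0, 3.6], -0.5], [0, [-3, 0, 4.3], -0.6], [0, [-3.5, 0, 5.0], -0.7], [0, [-4, 0, 5.7], -0.78], [0, [-4, 0, 5.7], -0.826], [0, [-4, 0, 5.7], -0.826]]'

```text
time_s: 4.95
ee_pos: [0.5328, -0.1504, 0.1073]
eef_rot: [-1.571, -0.001, -0.283]
force: [-0.0, -0.7, -2.1]
grip_width: 0.0133
```

```bash
cat > look.py <<'E'
from meas import *
import sys
o=np.array([.600,.1111]); a=np.radians(73.7); X=np.array([np.sin(a),-np.cos(a)]); Y=np.array([np.cos(a),np.sin(a)])
T=tcp(); print(T[:3,3].round(4), ctrl.get_obs()['eef_rot'].round(3), 'tcp in stand',((T[:2,3]-o)@np.c_[X,Y]*1000).round(1))
cs=[shot('top'),shot('side')]
for n,c in zip(('top','side'),cs):
    W=cloud(c); S=np.dstack([((W[...,:2]-o)@np.c_[X,Y])*1000,W[...,2]*1000]); img=c['img']
    g=img.astype(int)
    m=(S[...,1]<-45)&(S[...,1]>-200)&(abs(S[...,0]-9)<60)&(S[...,2]>45 if len(sys.argv)<3 else S[...,2]>float(sys.argv[2]))
    if m.sum()>50:
        P=S[m]; 
        f=P[:,1]>P[:,1].max()-80
        Q=P[f]; r=cv2.minAreaRect(Q[:,:2].astype(np.float32)); print(n,'blade rect',r,'tip y',np.percentile(Q[:,1],98.5).round(1))
        k=np.linalg.lstsq(np.c_[Q[:,:2]-Q[:,:2].mean(0),np.ones(len(Q))],Q[:,2],rcond=None)[0]; print(' slope x,y',k[:2].round(3),'z mean',k[2].round(1),'at',Q[:,:2].mean(0).round(1))
save(sys.argv[1],np.hstack([cs[0]['img'][120:330,100:440],cs[1]['img'][130:340,150:490]]),1.15)
E
python3 look.py pre
```

```text
[ 0.5328 -0.1504  0.1073] [-1.571e+00 -1.000e-03 -2.830e-01] tcp in stand [   8.9 -269.8]
top blade rect ((9.047761917114258, -144.87026977539062), (59.98418045043945, 79.94291687011719), 0.08859053254127502) tip y -106.3
 slope x,y [-0.001  0.001] z mean 63.4 at [   9. -145.]
side blade rect ((8.665613174438477, -144.81651306152344), (60.32426834106445, 79.90742492675781), 0.3295598030090332) tip y -106.2
 slope x,y [-0.002 -0.001] z mean 64.5 at [   8.4 -143.5]
```

View pics/pre.png

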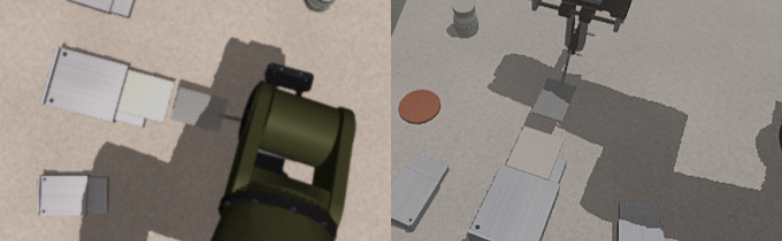

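Blade is level and aligned (x=9, tip at stand y ≈ -105 mm, top z ≈ 63.5). Now lower and slide under the overhang.

>>> jog_arm --targets '[[0, [0, 1.5, 0], 0], [0, [0, 3, 0], 0], [0, [0, 4.5, 0], 0], [0, [0, 4.9, 0], 0], [0, [0, 4.9, 0], 0], [0, [0, 4.9, 1], 0], [0, [0, 4.9, 2], 0], [0, [0, 4.9, 3], 0], [0, [0, 4.9, 4], 0], [0, [0, 4.9, 4.6], 0]]'

```text
time_s: 6.05
ee_pos: [0.5458, -0.1051, 0.0576]
eef_rot: [-1.571, -0.0, -0.283]
force: [-0.1, 0.2, -2.2]
grip_width: 0.0133
```

>>> jog_arm --targets '[[0, [0, 0, 0], 0], [0, [0, -0.5, 0], 0], [0, [0, -0.9, 0], 0], [0, [0, -1.2, 0], 0], [0, [0, -1.5, 0], 0], [0, [0, -1.8, 0], 0], [0, [0, -1.8, 0], 0]]'

```text
time_s: 6.75
ee_pos: [0.5456, -0.1065, 0.0759]
eef_rot: [-1.571, -0.001, -0.284]
force: [-0.5, -0.4, -2.3]
grip_width: 0.0138
```

```bash
python3 look.py lift 20 >/dev/null; python3 - <<'E'
from h import *
print(ctrl.get_obs())
E
```

```text
{'time_s': 6.85, 'qpos': array([-2.58482026e-01,  4.79416443e-01,  1.64623137e+00, -3.15601294e-05,
        1.01596172e+00,  2.55825156e-02]), 'joint_vel': array([ 1.37566737e-03,  2.97797295e-03,  3.81561783e-04, -5.11720591e-05,
       -1.25854560e-03,  7.59603511e-05]), 'tau': array([ 4.72779851e-02, -5.94866323e+01, -3.09385443e+01,  1.88993895e-01,
        5.48953016e-02, -1.75869250e-02]), 'ee_pos': array([ 0.54541487, -0.10635526,  0.07542772]), 'eef_rot': array([-1.57082358e+00,  1.61882379e-05, -2.84047915e-01]), 'force': array([-0.66723747, -0.03075766, -2.55291033]), 'moment': array([-0.22825179,  0.03230121,  0.0380928 ]), 'grip_width': 0.013189914045260688}
```

View pics/lift.png

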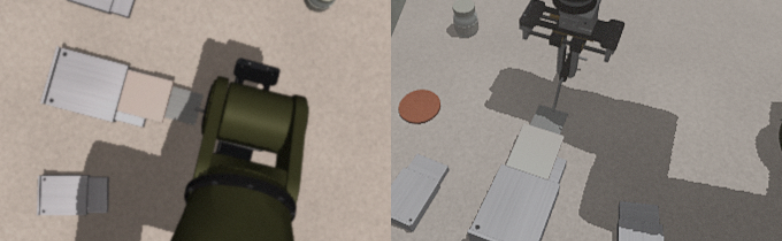

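>>> jog_arm --targets '[[0, [0, -0.4, 0], 0], [0, [0, -0.8, 0], 0], [0, [0, -1.25, 0.1], 0], [0, [0, -1.7, 0.2], 0], [0, [0, -2.2, 0.4], 0], [0, [0, -2.6, 0.6], 0], [0, [0, -3.0, 0.9], 0], [0, [0, -3.4, 1.15], 0], [0, [0, -3.75, 1.5], 0], [0, [0, -3.75, 1.5], 0]]'

```text
time_s: 7.85
ee_pos: [0.55, -0.0915, 0.1135]
eef_rot: [-1.571, -0.001, -0.284]
force: [0.5, -0.5, -0.9]
grip_width: 0.0137
```

```bash
cat > tile.py <<'E'
from meas import *
o=np.array([.600,.1111]); a=np.radians(73.7); X=np.array([np.sin(a),-np.cos(a)]); Y=np.array([np.cos(a),np.sin(a)])
T=tcp(); ob=ctrl.get_obs(); print('tcp st',((T[:2,3]-o)@np.c_[X,Y]*1000).round(1),T[2,3].round(4),ob['force'].round(2),ob['moment'].round(3))
for n in('top','side'):
    W=cloud(shot(n)); S=np.dstack([((W[...,:2]-o)@np.c_[X,Y])*1000,W[...,2]*1000])
    for x0 in(-15,9,30):   # profile strips across y
        m=(abs(S[...,0]-x0)<4)&(S[...,1]>-150)&(S[...,1]<60)&(S[...,2]>20); P=S[m][:,1:]; P=P[np.argsort(P[:,0])]
        print(n,x0,*[f'{p[0]:.0f},{p[1]:.0f}' for p in P[::max(1,len(P)//22)]])
E
python3 tile.py; python3 look.py mid >/dev/null
```

```text
tcp st [   8.8 -208.5] 0.1135 [ 0.54 -0.49 -0.89] [-0.161  0.025  0.041]
top -15 -150,385 -127,70 -118,68 -110,71 -102,68 -94,72 -86,69 -79,71 -70,69 -63,94 -58,97 -49,89 -40,81 -30,65 -20,55 -9,40 1,26 9,35 18,33 26,34 35,35 43,35 52,32
top 9 -150,397 -132,74 -124,67 -115,70 -107,68 -99,68 -91,68 -83,70 -75,69 -68,67 -61,70 -54,95 -44,85 -35,72 -25,59 -15,49 -2,30 6,35 14,35 23,34 31,36 40,36 49,35 57,36
top 30 -150,390 -130,69 -122,69 -114,71 -106,67 -98,72 -89,69 -82,71 -74,71 -65,71 -60,93 -53,93 -44,84 -34,70 -24,59 -13,49 -2,33 6,35 15,34 25,31 33,34 42,35 51,34 60,33
side -15 -150,353 -149,356 -134,70 -121,71 -108,70 -96,70 -85,70 -56,99 -51,87 -45,84 -39,77 -33,70 -27,60 -21,53 -14,45 -8,39 1,35 11,35 21,36 30,36 39,37 48,36 57,36
side 9 -150,393 -149,357 -149,388 -149,377 -148,373 -148,386 -147,378 -135,77 -120,70 -104,70 -88,69 -57,95 -47,85 -39,76 -31,66 -22,55 -14,46 -5,33 9,37 21,36 34,34 47,35 59,35
side 30 -150,381 -149,383 -149,362 -148,365 -147,361 -131,69 -117,71 -103,70 -90,70 -59,99 -52,93 -45,85 -39,75 -32,68 -26,62 -18,52 -12,46 -5,36 6,35 18,36 27,34 39,36 49,34 59,36
```

View pics/mid.png

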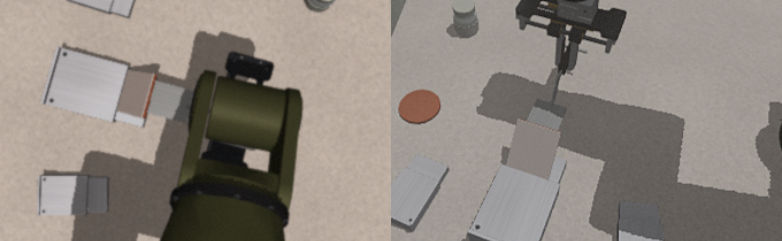

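Tile is at about 50° with its lower edge held by the riser (side view, tile at (535,145)); blade still level. Continuing the arc to vertical and over.

>>> jog_arm --targets '[[0, [0, -0.3, 0.35], 0], [0, [0, -0.6, 0.75], 0], [0, [0, -0.85, 1.2], 0], [0, [0, -1.05, 1.65], 0], [0, [0, -1.2, 2.1], 0], [0, [0, -1.3, 2.6], 0], [0, [0, -1.4, 3.1], 0], [0, [0, -1.4, 3.4], 0], [0, [0, -1.4, 3.7], 0], [0, [0, -1.4, 3.7], 0]]'

```text
time_s: 9.05
ee_pos: [0.5601, -0.0561, 0.1269]
eef_rot: [-1.571, 0.0, -0.284]
force: [-0.6, -0.2, -0.9]
grip_width: 0.0135
```

```bash
python3 tile.py
```

```text
tcp st [   8.6 -171.7] 0.1269 [-0.58 -0.17 -0.91] [-0.094 -0.029 -0.023]
top -15 -150,409 -147,407 -143,410 -140,408 -136,409 -133,392 -131,432 -128,433 -124,430 -121,429 -114,401 -68,82 -58,86 -47,84 -37,83 -27,83 -17,83 -7,84 -4,115 25,36 36,36 48,33 60,35
top 9 -150,415 -146,414 -143,413 -139,414 -136,413 -132,413 -129,422 -126,417 -122,419 -119,419 -115,414 -70,83 -60,84 -49,86 -38,84 -28,83 -17,81 -7,82 -4,112 23,34 36,35 46,34 57,36
top 30 -150,406 -146,409 -143,401 -139,406 -135,400 -132,402 -127,383 -125,407 -121,407 -118,410 -114,403 -69,82 -59,83 -50,83 -41,84 -32,84 -22,82 -12,83 -6,101 -1,112 27,34 37,32 48,35 58,34
side -15 -150,260 -148,312 -145,326 -140,230 -138,214 -127,432 -120,422 -119,412 -118,352 -116,388 -116,408 -115,399 -114,360 -113,368 -82,85 -58,83 -37,85 -1,46 -0,60 0,100 16,35 36,34 55,36
side 9 -150,271 -149,268 -147,224 -143,131 -139,322 -136,291 -125,126 -118,419 -115,349 -113,351 -112,396 -112,371 -111,371 -110,382 -96,90 -71,86 -47,85 -7,115 -0,102 0,108 16,35 38,37 58,34
side 30 -150,240 -148,245 -144,307 -140,232 -138,409 -116,404 -114,397 -112,393 -111,374 -111,382 -110,374 -90,85 -72,85 -57,84 -39,85 -7,115 -1,91 -0,97 1,94 11,35 26,36 42,35 56,33
```

Tile stands vertical against the riser. Tip it over gently.

>>> jog_arm --targets '[[0, [0, 0, 0.2], 0], [0, [0, 0, 0.4], 0], [0, [0, 0, 0.6], 0], [0, [0, 0, 0.8], 0], [0, [0, 0, 1.0], 0], [0, [0, 0, 1.2], 0], [0, [0, 0, 1.4], 0], [0, [0, 0, 1.6], 0], [0, [0, 0, 1.6], 0], [0, [0, 0, 1.6], 0]]'

```text
time_s: 10.15
ee_pos: [0.5645, -0.041, 0.127]
eef_rot: [-1.571, -0.0, -0.284]
force: [-0.6, -1.0, -1.1]
grip_width: 0.0136
```

>>> jog_arm --targets '[[0, [0, 0, 0], 0], [0, [0, 0, 0], 0], [0, [0, 0, 0], 0]]'

```text
time_s: 10.45
ee_pos: [0.5645, -0.0411, 0.127]
eef_rot: [-1.571, 0.0, -0.284]
force: [-0.5, -0.5, -0.7]
grip_width: 0.0136
```

```bash
python3 look.py over; python3 tile.py | grep -v top
```

```text
[ 0.5645 -0.0411  0.127 ] [-1.571  0.    -0.284] tcp in stand [   8.6 -156. ]
top blade rect ((-4.981449127197266, -85.1379623413086), (92.06302642822266, 79.94487762451172), 0.05966966971755028) tip y -48.8
 slope x,y [-0.025 -3.027] z mean 410.8 at [  -5.8 -112. ]
side blade rect ((-5.924579620361328, -85.08718872070312), (90.11406707763672, 79.99085235595703), 0.019006067886948586) tip y -50.0
 slope x,y [-0.94  -3.378] z mean 340.5 at [  -6.9 -100.9]
tcp st [   8.6 -156. ] 0.127 [-0.09  0.13 -1.71] [-0.01  -0.032  0.031]
side -15 -142,315 -136,272 -134,256 -132,247 -128,304 -123,293 -121,218 -105,345 -104,423 -102,423 -101,357 -100,388 -99,363 -98,393 -76,83 -54,25 -40,84 -26,83 -10,83 1,43 16,43 37,43 58,44
side 9 -150,138 -137,416 -133,253 -132,263 -128,139 -125,310 -122,306 -113,127 -104,117 -100,108 -98,412 -97,358 -96,98 -95,361 -95,369 -88,90 -65,86 -40,84 -15,83 -3,43 9,44 31,42 52,44
side 30 -150,410 -143,405 -136,230 -133,306 -131,306 -127,300 -123,226 -120,406 -98,404 -96,398 -95,362 -95,371 -94,372 -73,82 -54,84 -35,85 -19,83 -7,44 -0,84 7,43 23,41 38,45 54,44
```

View pics/over.png

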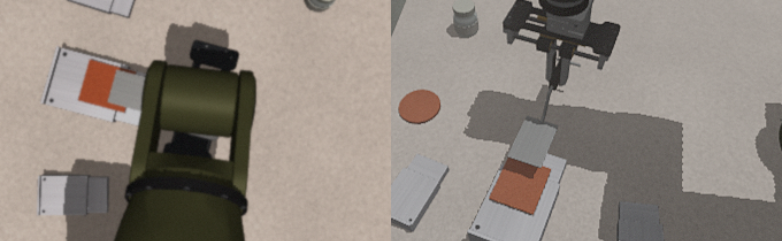

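Tile flipped: clay side up, flat, top at z≈43 on the high step, spanning about y -10..80. Retract the spatula and set it down.

>>> jog_arm --targets '[[0, [0, -0.5, -1], 0], [0, [0, -0.5, -3], 0], [0, [0, -0.5, -5.5], 0], [0, [0, -0.5, -8], 0], [0, [0, -0.5, -10.5], 0], [0, [0, -0.5, -12], 0], [0, [0, 1, -12.5], 0], [0, [0, 3, -12.5], 0], [0, [0, 5, -12.5], 0], [0, [0, 6.5, -12.5], 0]]'

```text
time_s: 11.65
ee_pos: [0.5292, -0.1612, 0.061]
eef_rot: [-1.571, 0.001, -0.284]
force: [0.5, 0.5, -2.0]
grip_width: 0.0137
```

```bash
python3 look.py ret 12
```

```text
[ 0.5292 -0.1612  0.061 ] [-1.571e+00  1.000e-03 -2.840e-01] tcp in stand [   8.4 -281.2]
top blade rect ((0.3982658386230469, -85.04817962646484), (99.41773223876953, 79.89226531982422), 0.19579477608203888) tip y -45.3
 slope x,y [0.001 0.094] z mean 21.4 at [  2.8 -72.7]
side blade rect ((-0.7040023803710938, -84.91291046142578), (99.72486114501953, 79.79280853271484), 0.037944912910461426) tip y -45.2
 slope x,y [-0.001  0.124] z mean 22.4 at [  0.6 -71.9]
```

>>> jog_arm --targets '[[0, [0, 0.7, 0], 0], [0, [0, 1.2, 0], 0], [0, [0, 1.4, 0], 0], [0, [0, 1.45, 0], 0], [0, [0, 1.5, 0], 0], [0, [0, 1.5, 0], 0], [0, [0, 1.5, 0], 0]]'

```text
time_s: 12.45
ee_pos: [0.5296, -0.1611, 0.0471]
eef_rot: [-1.571, -0.0, -0.284]
force: [0.3, 0.1, -2.3]
grip_width: 0.0135
```

>>> jog_arm --targets '[[0, [0, 0.05, 0], 0], [0, [0, 0.08, 0], 0], [0, [0, 0.1, 0], 0], [0, [0, 0.1, 0], 0]]'

```text
time_s: 12.85
ee_pos: [0.5296, -0.1611, 0.0464]
eef_rot: [-1.571, -0.0, -0.284]
force: [-2.5, 1.1, 5.1]
grip_width: 0.0135
```

Contact (force now +5 N up). Open slowly and rise.

>>> jog_arm --targets '[[2, [0, 0.05, 0], 0], [2, [0, 0.05, 0], 0], [3, [0, 0.05, 0], 0], [5, [0, 0.05, 0], 0], [6, [0, 0.05, 0], 0], [6, [0, 0.05, 0], 0], [6, [0, 0.05, 0], 0], [6, [0, 0.05, 0], 0], [6, [0, 0.05, 0], 0], [6, [0, 0.05, 0], 0]]'

```text
time_s: 13.85
ee_pos: [0.5295, -0.161, 0.0454]
eef_rot: [-1.571, 0.0, -0.284]
force: [-0.4, 0.3, -0.7]
grip_width: 0.0601
```

>>> jog_arm --targets '[[6, [0, -1, 0], 0], [6, [0, -3, 0], 0], [6, [0, -6, 0], 0], [6, [0, -9, 0], 0], [6, [0, -13, 0], 0], [6, [0, -17, 0], 0], [6, [0, -17, 0], 0], [6, [0, -17, -6], 0], [6, [0, -17, -10], 0], [6, [0, -17, -10], 0]]'

```text
time_s: 14.85
ee_pos: [0.4997, -0.2612, 0.2154]
eef_rot: [-1.572, 0.0, -0.288]
force: [0.3, -0.0, 0.4]
grip_width: 0.0602
```

```bash
python3 - <<'E'
from meas import *
o=np.array([.600,.1111]); a=np.radians(73.7); X=np.array([np.sin(a),-np.cos(a)]); Y=np.array([np.cos(a),np.sin(a)])
c=[shot('top'),shot('side')]
for k in c:
    W=cloud(k); g=k['img'].astype(int); S=np.dstack([((W[...,:2]-o)@np.c_[X,Y])*1000,W[...,2]*1000])
    near=(abs(S[...,0])<80)&(S[...,1]>-60)&(S[...,1]<160)
    m=big(near&(g[...,0]-g[...,2]>50)); P=S[m]; print('tile',[np.round(v,1) for v in cv2.minAreaRect(P[:,:2].astype(np.float32))],'z',np.median(P[:,2]).round(1))
    m=(S[...,1]>-450)&(S[...,1]<-150)&(abs(S[...,0]-9)<80)&(S[...,2]>25)&(S[...,2]<80)&(g.max(-1)<70)
    if m.sum()>30:
        P=S[big(m)]; print('handle',[np.round(v,1) for v in cv2.minAreaRect(P[:,:2].astype(np.float32))],'z',np.median(P[:,2]).round(1),'slope',np.polyfit(P[:,1],P[:,2],1).round(3))
save('end',np.hstack([c[0]['img'][120:330,100:440],c[1]['img'][130:340,150:490]]),1.15)
E
```

```text
tile [array([ 7.8, 27. ]), array([79.2, 89.5]), np.float64(0.4)] z 42.2
handle [array([   9. , -291.7]), array([143.4,  14. ]), np.float64(90.0)] z 55.3 slope [-0.062 35.58 ]
tile [array([ 6.8, 25.4]), array([78.5, 88.6]), np.float64(0.4)] z 43.3
handle [array([   8.3, -304.4]), array([121.2,  14.2]), np.float64(89.7)] z 56.3 slope [-3.0000e-02  4.5491e+01]
```

View pics/end.png

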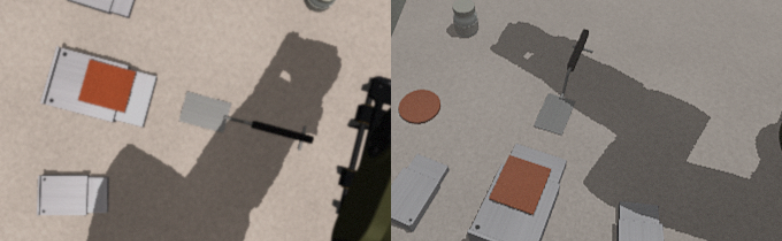

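The tile lies clay-side up on the high step, centre about (7, 26) mm. The spatula stands free on the table, clear of the tile.

```bash
python3 -c "
from station import ctrl
print(ctrl.hand_in(), ctrl.get_obs()['time_s'])"
```

```text
the job is handed in; nothing more can be done
the job is handed in; nothing more can be done
```

The tile is turned over, the spatula is back on the table, and the job is handed in; the interface reports no verdict. I gripped the spatula by its handle and slid the blade under the tile's overhang. I then lifted that side against the riser until the tile stood vertical and pushed it over onto the high step of the largest stand. I set the spatula down on open table and let go.

**Last checks, both cameras, at about 15 s on the robot's clock:**
- **Tile:** it lies clay side up and flat, with its centre at x ≈ 7 mm, y ≈ 26 mm in the stand's frame. Its upper face is at 42–43 mm, so its centre is at about 38–39 mm.
- **Spatula:** it stands upright on blade and foot, about 100 mm clear of the tile, with its handle top at about 55–56 mm.
- **On the way:** I saw no gripper or arm contact with the tile. The largest force reading was about 6 N, when the spatula touched the table.

**Small disagreements:**
- The two views differ by about 2 mm on the tile's y.
- They show a slight handle slope of 2–3.5°, and part of the neck got into that measurement. Both are well within limits.

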